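Take the temperature of a bottle on the turning warming table

ROBOT

A 6-joint arm with a two-finger parallel gripper is mounted at the origin on the work surface. World frame = base frame: x ahead of the robot, y to its left, z up, the work surface at z = 0. Lengths are in mm, angles in rad, forces in N, time in s.
With the tool pointing down it reaches from about 325 to 775 mm from the base axis. Payload 9.3 kg.
Tool frame: the origin (TCP) lies at the very end of the fingers, on their centre line; the grasp point (between the pads) lies 19 mm behind it (bot.tcp_to_grasp is the z of the grasp point in the tool frame, in mm); z points along the fingers, y is the line along which they close (so a half turn about z gives the same grasp; the last joint's range is limited). The gripper opens to 85 mm and grips with 20 to 120 N. Pads are 22 mm wide; open, the fingers measure 114 mm over their backs; the gripper's body (76 mm by 85 mm) begins 54 mm behind the grasp point. The pads swing forward as they close: fully open they stand 13 mm farther back than shut.
Start: joints at [-1.441, 0.259, 0.021, 1.334, 0, 1.418], TCP at [153.468, -528.152, 231.279] pointing down, gripper open.
Joint ranges: [-3.04, 3.04], [-0.91, 1.82], [-1.04, 1.36], [-1.92, 1.95], [-1.52, 1.45], [-3.14, 3.14]. Speed limits (rad/s): [2.22, 2.22, 2.79, 3.14, 3.14, 3.14].

INTERFACE

Orientations are given as a 3x3 rotation matrix whose columns are the frame's x, y, z axes.
In Python, from bench import bot gives the robot as it stands.
- The arm moves only by the tool play_rows, never from a script. Its argument "rows" is a list of rows, each a list of 3 entries, a list of its own where there are three numbers: the shift along the world's x, y, z each as a share of 0.1 m, from -1 to 1, then the turn, a rotation vector about the world's x, y, z each as a share of 45 degrees, from -1 to 1, then the closure, from 0 (fully open) to 1 (shut). In form: [[[x, y, z], [wx, wy, wz], fingers], ...]. A call has 1 to 12 rows; each row is the pose to reach, as a shift and turn from the pose commanded when the call began; what a row does not reach only later rows make up. A row lasts 1/10 s, in which the tool goes at most 50 mm and 8.59 degrees, less where a joint would pass 70% of its speed; a pose out of reach is approached as far as the arm can. A call with a number of a shift or a turn outside -1 to 1 is refused whole. A call with a gripper value outside its range is refused whole. The fingers move at their own pace and stop on an object; "newtons" is the grip in N (left out, the last holds). Time passes only in rows, so rows that repeat a pose let the fingers close. It gives the time, the measured TCP pose, the force, the opening and the grip force at its end, in the units of the state.
- bot.state(): the state, without advancing time (a new reading comes with each control period).
- bot.snapshot(name): name is "side" or "top"; returns the picture (420x560x3 uint8, red, green, blue); there is no depth.
- bot.camera_params(name): a dict with "intrinsics" (3x3 intrinsics, pixels), "position" and "attitude" of the camera in the world. Camera axes: x right, y down, z forward; pixel columns grow to the right and rows downward; lengths in mm; the calibration is good to about 2 mm. A picture is of the moment at which its call begins. camera_params takes no time and is no camera call.
- bot.job_done(): hands the job in; it is judged then, once.
The state is a dict: "t": time; "q": joint angles; "joint_vel": joint speeds; "tau": joint torques, N m; "eef_pos": TCP position; "orientation": TCP orientation; "ft_force": force on the tool from outside, world axes, zero at the start; "moment": the same for the moment, N m; "grip_width": opening from 0.0 (shut) to 1.0 (fully open); "grasp_force": force on a finger pad.
Only numpy, scipy, OpenCV 4.12 (cv2) and the standard library are available. Lean on these libraries where they do the work, as an engineer would, in place of code of your own. Each camera call takes 0.05 s, during which the arm holds its last target. There are 200 camera calls.

TASK

The reagent bottles warm evenly only while their turntable goes round under the lamp: set it turning gently, about one turn in six to ten seconds and never faster than one in four, and let go. While it coasts, take the stick thermometer from its cup and hold it upright, lens down, two to five centimetres above the cap of the tallest bottle, going round with it so that the lens stays over the cap for a good six seconds on end, with the table still turning freely. Touch none of the bottles, then set the thermometer gently back upright in its cup, let go of it, and leave everything else on the bench where it is.

Things in the scene. Friction and masses are not known exactly. Their poses are not given: they have to be found in the camera images.
- turntable (a joint): angle (rad) of the round steel turntable about its upright axis, anticlockwise from above, no stops, counts past a full turn. Disc 300 mm across, rim 8 mm above its rubber mat; mat (bottles stand on it) 29 mm above the bench. Moment of inertia with bottles about 0.033 kg m2, true mass may differ by 30 percent; ball bearing drag 0.0004 N m s/rad plus 0.00015 N m: it coasts over half a minute
- handle_top (a point): top centre of the upright black hand grip that stands on the disc to turn it by, 132 mm from the disc's axis; the grip is 22 mm in diameter in its upper 35 mm, 16 mm below that, and reaches from the mat to 106 mm above the bench. At the start it is on the robot's side of the disc
- turntable_base: fixed dark steel foot of the turntable; its origin lies on the bench exactly below the disc's axis of rotation. Its own +x points to the small infrared lamp on a post, which belongs to it: the lamp's metal shade, about 85 mm across, lies 175 to 260 mm from the axis, up to 137 mm above the bench
- tall_bottle: the tallest bottle on the turntable: amber, 56 mm in diameter, 84 mm tall over its white cap (44 mm in diameter, 22 mm high), about 0.2 kg, standing loose about 75 mm from the axis and riding round with the disc; origin at the centre of its underside, z up. Not to be touched
- tall_bottle_cap (a point): centre of the top of the tallest bottle's cap, 113 mm above the bench
- low_bottle_a: an amber bottle with white cap, 48 mm in diameter and 60 mm tall (cap 36 mm in diameter), standing loose on the turntable, about 0.12 kg; origin at the centre of its underside, z up. Not to be touched
- low_bottle_b: like low_bottle_a: an amber bottle with white cap, 48 mm in diameter and 60 mm tall (cap 36 mm in diameter), standing loose on the turntable, about 0.12 kg; origin at the centre of its underside, z up. Not to be touched
- low_jar: a white jar, 60 mm in diameter and 45 mm tall, standing loose on the turntable, about 0.1 kg; origin at the centre of its underside, z up. Not to be touched
- thermometer: white infrared stick thermometer, a bar 36 mm (its x) by 26 mm (its y) and 132 mm tall (its z, up), 0.13 kg, standing lens down in its cup; origin at the centre of the lens in its lower end. Grip it across its y, about 95 mm above the lens; its lower 55 mm are inside the cup
- cup: fixed grey plastic cup for the thermometer on a flat foot of 100 by 84 mm: an open box, inside 52 mm along its x by 42 mm along its y, rim 60 mm above the bench; origin at the centre of its underside, axes along the walls. The thermometer stands in it with its x along the cup's x
- cup_floor (a point): centre of the cup's inner floor, 4 mm above the bench, on which the thermometer's lens end stands
- tip_box: white box of pipette tips, 85 by 122 mm and 50 mm tall, loose on the bench on the other side of the turntable from the cup; to be left where it is. Origin at the centre of its underside
- sand_timer: sand timer with orange ends, 44 mm in diameter, 120 mm tall, loose on the bench near the robot's left; to be left where it is. Origin at the centre of its underside
- sample_jar: clear jar with orange lid, 52 mm in diameter and 62 mm tall, loose on the bench near the robot's right; to be left where it is. Origin at the centre of its underside
Things that resemble listed ones, but are neither listed nor needed, are in the scene too. What is shaped like the thermometer but orange or red is not meant.

How it is judged:
By the outcome, as a careful person would: the job done as asked, in the order asked, and still so for the second after the job is handed in, with the robot touching nothing.
It also fails if it takes over 67 s, if anything falls off the work surface, if the arm or the gripper's body presses on something with over 40 N, if the wrist force passes 120 N, or if a joint passes its speed limit or range.

## Working session

There is one attempt and no reset: what is moved stays moved. The work goes in short steps, Python scripts to look and compute and a tool call to move; the robot and the scene stay as the last step left them, time stands still between calls to the robot, and variables do not carry over. Pictures are saved under pics/ and viewed, at most 10 in all, crops included, and the job is handed in when it is done.

Besides the shell and the picture viewer there is one more tool, called after "Request:" as a command line: name --argument value ..., lists and objects as JSON in quotes. play_rows: Moves the arm, as the interface text tells. Its arguments: {"type":"object","properties":{"rows":{"type":"array","items":{"type":"array"}},"newtons":{"type":"number"}},"required":["rows"]}

```bash
mkdir -p pics; ls; python3 - <<'E'
from bench import bot
import cv2
for n in("top","side"):
    im=bot.snapshot(n); cv2.imwrite(f"pics/{n}0.png",im[:,:,::-1])
    p=bot.camera_params(n); print(n,p)
print(bot.state(),bot.tcp_to_grasp)
E
```

```text
pics
top {'intrinsics': array([[383.51140063,   0.        , 276.76124894],
       [  0.        , 383.51140063, 213.99320438],
       [  0.        ,   0.        ,   1.        ]]), 'position': array([ 355.03239133,   41.60875045, 1092.1232937 ]), 'attitude': array([[-0.0285318 , -0.98997565,  0.13832624],
       [-0.99907927,  0.03267834,  0.02779825],
       [-0.03203986, -0.13740574, -0.98999652]])}
side {'intrinsics': array([[514.06163763,   0.        , 280.17177284],
       [  0.        , 514.06163763, 213.50748235],
       [  0.        ,   0.        ,   1.        ]]), 'position': array([ 1114.3010287 , -1001.69431445,   901.89576742]), 'attitude': array([[ 0.86963833,  0.26449369, -0.41686   ],
       [ 0.49353327, -0.48699121,  0.72060008],
       [-0.01241298, -0.83239573, -0.55404266]])}
{'t': 0.1, 'q': array([-1.44058179e+00,  2.59148985e-01,  2.08569590e-02,  1.33369578e+00,
       -3.31296605e-05,  1.41816648e+00]), 'joint_vel': array([-8.22857830e-04, -1.96666094e-03,  3.83021144e-03,  3.87230431e-04,
        7.65308872e-04,  4.99825433e-05]), 'tau': array([ 5.12360508e-03, -5.56696880e+01,  3.45068622e+01,  1.17092533e-02,
       -6.23318851e-05, -3.55412638e-06]), 'eef_pos': array([ 153.43705351, -527.91285795,  230.72710596]), 'orientation': array([[ 9.60265498e-01,  2.79088046e-01, -1.87558434e-04],
       [ 2.79088069e-01, -9.60264788e-01,  1.17708594e-03],
       [ 1.48404854e-04, -1.18266034e-03, -9.99999290e-01]]), 'ft_force': array([-0.14741904,  0.31227998,  0.00770864]), 'moment': array([-0.03810398, -0.02511541,  0.01884119]), 'grasp_force': 0.0, 'grip_width': 1.0040576976656248} -18.700000000000003
```

View pics/top0.png

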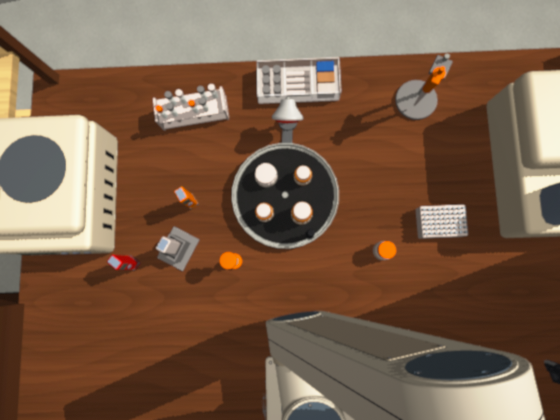

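View pics/side0.png

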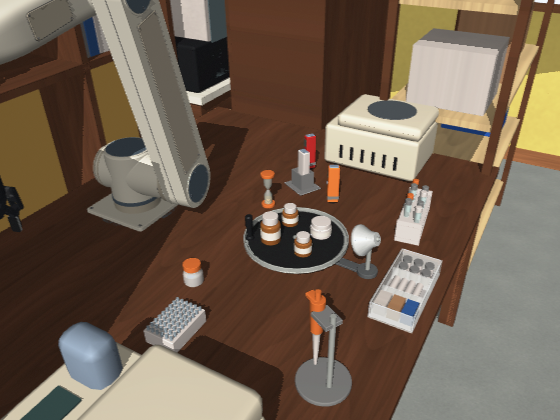

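The top view has the turntable at about (285,195), its lamp at (288,110) and the black grip near (311,236). Three stick-shaped things could be the thermometer: the white one in the grey cup at (172,245), an orange one at (185,195) and a red one at (122,262). The white one fits the description. I'll confirm it in a crop and measure.

```bash
cat > h.py <<'E'
from bench import bot
import numpy as np, cv2
def ray(n,uv,z):
    p=bot.camera_params(n); d=p["attitude"]@np.linalg.inv(p["intrinsics"])@np.array([uv[0],uv[1],1.]); c=p["position"]
    return (c+d*(z-c[2])/d[2])[:2]
def proj(n,P):
    p=bot.camera_params(n); q=p["intrinsics"]@p["attitude"].T@(np.array(P,float)-p["position"]); return q[:2]/q[2]
E
python3 - <<'E'
from h import *
im=cv2.imread("pics/top0.png"); si=cv2.imread("pics/side0.png")
a=cv2.resize(im[135:255,225:345],(400,400),interpolation=cv2.INTER_CUBIC)
b=cv2.resize(im[220:280,145:205],(400,400),interpolation=cv2.INTER_CUBIC)
c=cv2.resize(si[130:205,270:345],(200,200),interpolation=cv2.INTER_CUBIC)
d=np.zeros((600,800,3),np.uint8); d[:400,:400]=a; d[:400,400:]=b; d[400:,:200]=c
e=cv2.resize(si[195:275,235:360],(312,200),interpolation=cv2.INTER_CUBIC); d[400:,200:512]=e
cv2.imwrite("pics/crop.png",d)
g=cv2.cvtColor(im,cv2.COLOR_BGR2HSV)
# black mat
m=((g[...,2]<50)).astype(np.uint8); m[:,:225]=0;m[:,345:]=0;m[:135]=0;m[255:]=0
cs,_=cv2.findContours(m,cv2.RETR_EXTERNAL,2); k=max(cs,key=cv2.contourArea)
w=np.array([ray("top",p,29) for p in k[:,0]]); print("mat",cv2.minEnclosingCircle(w.astype(np.float32)),cv2.fitEllipse(w.astype(np.float32)))
# white blobs in disc
m=((g[...,2]>130)&(g[...,1]<70)).astype(np.uint8); 
n,l,s,cc=cv2.connectedComponentsWithStats(m)
for i in range(1,n):
    x,y=cc[i]
    if s[i,4]>40 and 140<x<345 and 150<y<270: print(s[i],cc[i],[ray("top",cc[i],z).round(1) for z in (113,89,74)])
E
```

```text
mat ((555.5852661132812, 44.533485412597656), 136.47406005859375) ((557.2998657226562, 47.090728759765625), (263.6715393066406, 264.5887451171875), 23.085163116455078)
[ 232  142  107  106 1152] [276.015625   196.87934028] [array([536.7,  69.8]), array([541.2,  70.4]), array([544. ,  70.9])]
[255 163  23  22 400] [265.785 173.66 ] [array([599.4,  94.8]), array([605.4,  96.1]), array([609.1,  96.9])]
[297 165  13  14 143] [302.84615385 171.84615385] [array([600.7,  -2.2]), array([606.8,  -3.3]), array([610.5,  -4. ])]
[176 189   9  11  69] [180.02898551 193.84057971] [array([553.5, 320.9]), array([558.3, 327.8]), array([561.4, 332.1])]
[294 201  16  18 232] [301.63793103 209.80172414] [array([500.6,   4.7]), array([504.2,   3.8]), array([506.4,   3.2])]
[257 204  13  13 141] [263.07801418 209.95035461] [array([503.6, 104.2]), array([507.2, 105.7]), array([509.5, 106.7])]
[156 227  43  44 683] [177.47437775 245.63689605] [array([418.2, 326.7]), array([419.7, 333.7]), array([420.7, 338.1])]
```

View pics/crop.png

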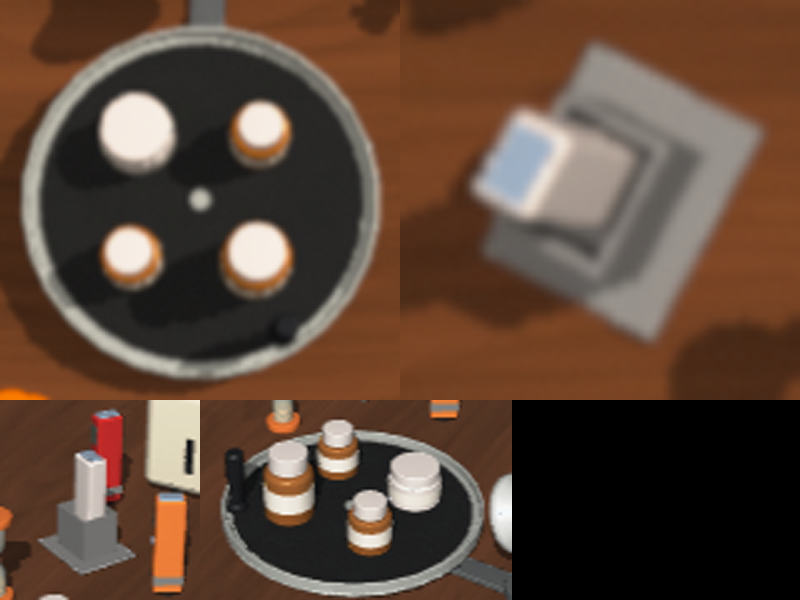

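```bash
python3 - <<'E'
from h import *
B=lambda x,y:(145+(x-400)*.15-.42,220+y*.15-.42)
A=lambda x,y:(225+x*.3-.35,135+y*.3-.35)
f=np.array([ray("top",B(*p),3) for p in [(595,40),(765,130),(655,343),(482,250)]]); print("foot",f.round(1),f.mean(0))
e=[f[1]-f[0],f[2]-f[1]];print([ (np.linalg.norm(v),np.degrees(np.arctan2(v[1],v[0]))) for v in e])
t=np.array([ray("top",B(*p),136) for p in [(523,107),(571,128),(527,221),(473,187)]]);print("therm",t.round(1),t.mean(0))
e=[t[1]-t[0],t[2]-t[1],t[3]-t[2],t[0]-t[3]];print([ (np.linalg.norm(v),np.degrees(np.arctan2(v[1],v[0]))) for v in e])
r=np.array([ray("top",A(*p),37) for p in [(22,202),(381,202),(200,25),(200,380)]]);print("rim",r,r.mean(0))
print("knob",ray("top",A(200,199),35)); print("grip",ray("top",A(287,325),106),"side",ray("side",(235+36*.4,195+52*.4),106))
for n,p in dict(tall=(257,250),lowT=(260,124)).items(): print(n,ray("top",A(*p),113 if n=="tall" else 89))
# tall cap from side
si=cv2.imread("pics/side0.png"); print("tallside",ray("side",(235+90*.4,195+50*.4),113), "thermside", ray("side",(270+90*.375,130+55*.375),136))
b=np.degrees(np.arctan2(*(ray("top",(288,125),37)-r.mean(0))[::-1]));print("lamp az",b)
im=cv2.imread("pics/top0.png")
hsv=cv2.cvtColor(im,cv2.COLOR_BGR2HSV);m=((hsv[...,0]<16)&(hsv[...,1]>220)&(hsv[...,2]>200)).astype(np.uint8)
n,l,s,cc=cv2.connectedComponentsWithStats(m)
for i in range(1,n):
    if s[i,4]>40: print("orange",cc[i],ray("top",cc[i],60),ray("top",cc[i],120))
print("red",ray("top",(115,262),132),"sandtop",ray("top",(227,261),120))
E
```

```text
foot [[483.3 369.7]
 [442.1 295.8]
 [352.9 342.9]
 [394.4 417.7]] [418.1961456  356.54945752]
[(np.float64(84.65180104502198), np.float64(-119.14120786291218)), (np.float64(100.81203696345685), np.float64(152.14780551916684))]
therm [[443.  356.9]
 [434.5 338.5]
 [400.  354.9]
 [413.4 375.6]] [422.71162094 356.48156148]
[(np.float64(20.28501976433428), np.float64(-114.84878188895217)), (np.float64(38.18212510378016), np.float64(154.6517383099851)), (np.float64(24.659761341237157), np.float64(57.128926800652955)), (np.float64(35.02512610598654), np.float64(-32.174864129922184))]
rim [[ 559.8080509   197.55035701]
 [ 549.39137288 -103.3534928 ]
 [ 708.43841929   42.83975051]
 [ 405.81577217   52.338499  ]] [555.86340381  47.34377843]
knob [557.56012165  47.59889271]
grip [442.7847859  -16.80643408] side [445.96693318 -17.3687594 ]
tall [501.01053034   4.37285477]
lowT [606.75916522  -2.77961244]
tallside [502.16426792   5.81746494] thermside [421.92237335 356.25968564]
lamp az -4.420363423166616
orange [438.18556701  75.44329897] [ 878.71284897 -396.12194605] [ 848.26994777 -370.67552705]
orange [188.2        194.71111111] [560.98181192 313.33053354] [549.00943875 297.5346426 ]
orange [386.61751152 249.4562212 ] [ 394.41585421 -218.8647198 ] [ 392.12639152 -203.72272242]
orange [229.40590406 260.06642066] [378.62687918 201.27265441] [377.2552705  191.99097818]
red [380.57800812 479.59038737] sandtop [375.0893998  198.12465207]
```

The cup and stick crop confirms it: a white bar with a blue top in the grey cup at top-view (172,245). The tallest bottle's cap is the larger white-capped amber one at (302,210). The grip is at (311,232). I'll push the grip anticlockwise with shut fingers from behind. First move: approach above that spot.

Request:
play_rows --rows '[[[0.11, 0.23, 0], [0, 0, 0.01], 1], [[0.23, 0.45, 0], [0, 0, 0.02], 1], [[0.34, 0.68, 0], [0, 0, 0.04], 1], [[0.45, 0.91, 0], [0, 0, 0.05], 1]]'

```text
t: 0.5
eef_pos: [198.7, -436.1, 230.9]
orientation: [[0.948, 0.317, -0.0], [0.317, -0.948, 0.001], [0.0, -0.001, -1.0]]
ft_force: [0.2, 0.3, -0.3]
grip_width: 0.331
grasp_force: 0.0
```

Request:
play_rows --rows '[[[0.11, 0.23, 0], [0, 0, 0.01], 1], [[0.23, 0.45, 0], [0, 0, 0.02], 1], [[0.34, 0.68, 0], [0, 0, 0.04], 1], [[0.45, 0.91, 0], [0, 0, 0.05], 1]]'

```text
t: 0.9
eef_pos: [243.7, -345.0, 231.1]
orientation: [[0.935, 0.354, -0.0], [0.354, -0.935, 0.0], [0.0, -0.0, -1.0]]
ft_force: [-0.2, -0.3, -0.8]
grip_width: -0.001
grasp_force: 0.0
```

Request:
play_rows --rows '[[[0.11, 0.23, 0], [0, 0, 0.01], 1], [[0.23, 0.45, 0], [0, 0, 0.02], 1], [[0.34, 0.68, 0], [0, 0, 0.04], 1], [[0.45, 0.91, 0], [0, 0, 0.05], 1]]'

```text
t: 1.3
eef_pos: [288.7, -254.1, 231.1]
orientation: [[0.921, 0.39, -0.0], [0.39, -0.921, 0.0], [-0.0, -0.0, -1.0]]
ft_force: [0.4, 0.3, -0.4]
grip_width: -0.001
grasp_force: 0.0
```

Request:
play_rows --rows '[[[0.11, 0.23, 0], [0, 0, 0.01], 1], [[0.23, 0.45, 0], [0, 0, 0.02], 1], [[0.34, 0.68, 0], [0, 0, 0.04], 1], [[0.45, 0.91, 0], [0, 0, 0.05], 1]]'

```text
t: 1.7
eef_pos: [333.6, -163.1, 231.1]
orientation: [[0.905, 0.426, -0.0], [0.426, -0.905, 0.0], [-0.0, -0.0, -1.0]]
ft_force: [0.6, -0.7, -0.6]
grip_width: -0.001
grasp_force: 0.0
```

Request:
play_rows --rows '[[[0.11, 0.23, 0], [0, 0, 0.01], 1], [[0.23, 0.45, 0], [0, 0, 0.02], 1], [[0.34, 0.68, 0], [0, 0, 0.04], 1], [[0.45, 0.91, 0], [0, 0, 0.05], 1]]'

```text
t: 2.1
eef_pos: [378.7, -72.1, 231.1]
orientation: [[0.887, 0.462, -0.0], [0.462, -0.887, 0.0], [-0.0, -0.0, -1.0]]
ft_force: [0.8, 0.2, 0.2]
grip_width: -0.004
grasp_force: 0.0
```

Request:
play_rows --rows '[[[0.11, 0.23, 0], [0, 0, 0.01], 1], [[0.23, 0.45, 0], [0, 0, 0.02], 1], [[0.34, 0.68, 0], [0, 0, 0.04], 1], [[0.45, 0.91, 0], [0, 0, 0.05], 1]]'

```text
t: 2.5
eef_pos: [423.7, 18.9, 231.1]
orientation: [[0.868, 0.496, -0.0], [0.496, -0.868, 0.0], [-0.0, -0.0, -1.0]]
ft_force: [0.2, -0.1, -0.7]
grip_width: 0.001
grasp_force: 0.0
```

Request:
play_rows --rows '[[[0, 0, -0.2], [0, 0, 0], 1], [[0, 0, -0.5], [0, 0, 0], 1], [[0, 0, -0.75], [0, 0, 0], 1]]'

```text
t: 2.8
eef_pos: [423.1, 18.2, 154.9]
orientation: [[0.868, 0.496, -0.001], [0.496, -0.868, 0.0], [-0.0, -0.0, -1.0]]
ft_force: [-0.1, 0.6, 0.0]
grip_width: -0.002
grasp_force: 0.0
```

Request:
play_rows --rows '[[[0, 0, -0.25], [0, 0, 0], 1], [[0, 0, -0.5], [0, 0, 0], 1], [[0, 0, -0.7], [0, 0, 0], 1], [[0, 0, -0.75], [0, 0, 0], 1]]'

```text
t: 3.2
eef_pos: [422.1, 18.1, 79.4]
orientation: [[0.869, 0.495, -0.004], [0.495, -0.869, 0.001], [-0.003, -0.002, -1.0]]
ft_force: [1.1, -0.2, 0.2]
grip_width: 0.0
grasp_force: 0.0
```

```bash
python3 - <<'E'
from h import *
s=bot.state(); print(s["t"],s["eef_pos"],s["ft_force"])
im=bot.snapshot("side")[:,:,::-1]
cv2.imwrite("pics/push.png",cv2.resize(im[170:280,210:370],(800,550),interpolation=cv2.INTER_CUBIC))
C=np.array([556.5,47.3]); P=s["eef_pos"][:2]; a0=np.arctan2(*(P-C)[::-1]); r0=np.linalg.norm(P-C); print(np.degrees(a0),r0)
w=[.15]*10+list(np.linspace(.2,.97,16))+[.97]*3
a=a0+np.cumsum(w)*.1
def pt(x): 
    k=min(1,(x-a0)/.15); r=r0+(133-r0)*k; return C+r*np.array([np.cos(x),np.sin(x)])
b=P;ab=a0
for i in range(29):
    print(i,((pt(a[i])-b)/100).round(3),(np.degrees(a[i]-ab)/45).round(3))
    if i in(9,19): b=pt(a[i]);ab=a[i];print()
E
```

```text
3.2 [422.08057999  18.05143189  79.40820773] [ 1.14928611 -0.18971193  0.16729599]
-167.72425571092037 137.5647455313509
0 [ 0.009 -0.019] 0.019
1 [ 0.018 -0.038] 0.038
2 [ 0.028 -0.057] 0.057
3 [ 0.038 -0.075] 0.076
4 [ 0.048 -0.093] 0.095
5 [ 0.058 -0.111] 0.115
6 [ 0.068 -0.129] 0.134
7 [ 0.079 -0.147] 0.153
8 [ 0.09  -0.164] 0.172
9 [ 0.101 -0.181] 0.191

10 [ 0.01  -0.025] 0.025
11 [ 0.023 -0.056] 0.057
12 [ 0.039 -0.092] 0.096
13 [ 0.06  -0.135] 0.141
14 [ 0.086 -0.182] 0.193
15 [ 0.117 -0.234] 0.251
16 [ 0.154 -0.29 ] 0.316
17 [ 0.199 -0.35 ] 0.387
18 [ 0.251 -0.412] 0.464
19 [ 0.312 -0.476] 0.549

20 [ 0.07  -0.064] 0.091
21 [ 0.15  -0.127] 0.188
22 [ 0.24  -0.187] 0.292
23 [ 0.341 -0.242] 0.403
24 [ 0.453 -0.291] 0.519
25 [ 0.576 -0.332] 0.643
26 [ 0.701 -0.36 ] 0.766
27 [ 0.829 -0.376] 0.89
28 [ 0.958 -0.38 ] 1.013
```

View pics/push.png

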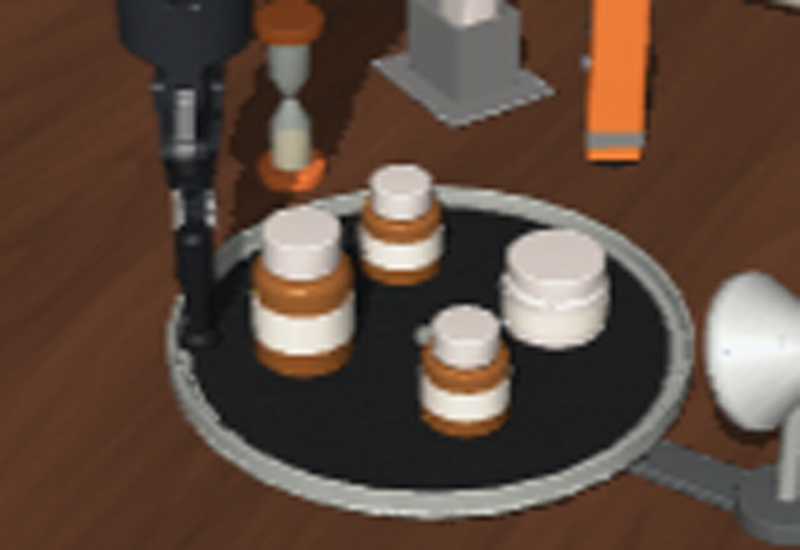

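The side view shows the shut fingers at about (195,290) in the crop, close behind the black grip and clear of the tall bottle at (303,290). Now the push, then lifting off.

Request:
play_rows --rows '[[[0.01, -0.02, 0], [0, 0, 0.02], 1], [[0.02, -0.04, 0], [0, 0, 0.04], 1], [[0.03, -0.055, 0], [0, 0, 0.06], 1], [[0.04, -0.075, 0], [0, 0, 0.08], 1], [[0.05, -0.095, 0], [0, 0, 0.1], 1], [[0.06, -0.11, 0], [0, 0, 0.12], 1], [[0.07, -0.13, 0], [0, 0, 0.13], 1], [[0.08, -0.145, 0], [0, 0, 0.15], 1], [[0.09, -0.165, 0], [0, 0, 0.17], 1], [[0.1, -0.18, 0], [0, 0, 0.19], 1]]'

```text
t: 4.25
eef_pos: [433.6, -0.3, 81.3]
orientation: [[0.784, 0.62, -0.0], [0.62, -0.784, -0.0], [-0.0, -0.0, -1.0]]
ft_force: [-0.1, -0.4, 0.7]
grip_width: -0.002
grasp_force: 0.0
```

Request:
play_rows --rows '[[[0.01, -0.025, 0], [0, 0, 0.03], 1], [[0.025, -0.055, 0], [0, 0, 0.06], 1], [[0.04, -0.09, 0], [0, 0, 0.1], 1], [[0.06, -0.135, 0], [0, 0, 0.14], 1], [[0.085, -0.18, 0], [0, 0, 0.19], 1], [[0.115, -0.235, 0], [0, 0, 0.25], 1], [[0.155, -0.29, 0], [0, 0, 0.32], 1], [[0.2, -0.35, 0], [0, 0, 0.39], 1], [[0.25, -0.41, 0], [0, 0, 0.46], 1], [[0.31, -0.475, 0], [0, 0, 0.55], 1]]'

```text
t: 5.25
eef_pos: [464.7, -48.1, 81.3]
orientation: [[0.451, 0.893, -0.0], [0.893, -0.451, -0.0], [-0.0, -0.0, -1.0]]
ft_force: [-0.2, 0.1, -0.0]
grip_width: 0.001
grasp_force: 0.0
```

Request:
play_rows --rows '[[[0.07, -0.065, 0], [0, 0, 0.09], 1], [[0.15, -0.125, 0], [0, 0, 0.19], 1], [[0.24, -0.185, 0], [0, 0, 0.29], 1], [[0.34, -0.24, 0], [0, 0, 0.4], 1], [[0.455, -0.29, 0], [0, 0, 0.52], 1], [[0.575, -0.33, 0], [0, 0, 0.64], 1], [[0.7, -0.36, 0], [0, 0, 0.77], 1], [[0.83, -0.375, 0], [0, 0, 0.89], 1], [[0.955, -0.38, 0], [0, 0, 1], 1], [[1, -0.38, 0], [0, 0, 1], 1]]'

```text
t: 6.25
eef_pos: [565.4, -86.0, 81.0]
orientation: [[-0.311, 0.95, 0.0], [0.95, 0.311, -0.0], [-0.0, 0.0, -1.0]]
ft_force: [0.5, 0.1, 0.6]
grip_width: 0.002
grasp_force: 0.0
```

Request:
play_rows --rows '[[[-0.02, -0.05, 0.25], [0, 0, 0], 1], [[-0.02, -0.05, 0.6], [0, 0, 0], 0.5], [[-0.02, -0.05, 1], [0, 0, 0], 0]]'

```text
t: 6.55
eef_pos: [561.5, -90.6, 181.5]
orientation: [[-0.307, 0.952, -0.003], [0.952, 0.307, 0.001], [0.002, -0.002, -1.0]]
ft_force: [2.0, 0.3, -0.1]
grip_width: 0.328
grasp_force: 0.0
```

```bash
cat >> h.py <<'E'
def blobs(n):
    t=bot.state()["t"]; im=bot.snapshot(n)[:,:,::-1]; g=cv2.cvtColor(np.ascontiguousarray(im),cv2.COLOR_BGR2HSV)
    m=((g[...,2]>130)&(g[...,1]<60)).astype(np.uint8); C=np.array([556.5,47.3]); out=[]
    k,l,s,cc=cv2.connectedComponentsWithStats(m)
    for i in range(1,k):
        if 60<s[i,4]<900:
            for z in (113,89,74):
                d=ray(n,cc[i],z)-C
                if 55<np.hypot(*d)<92: out.append((int(s[i,4]),z,round(float(np.hypot(*d)),1),round(float(np.degrees(np.arctan2(d[1],d[0])))%360,1)))
    return t,out,im
E
python3 - <<'E'
from h import *
for i in range(2):
    t,o,im=blobs("top"); print(t,*o,sep="\n")
cv2.imwrite("pics/after.png",im); s=bot.state(); print(s["eef_pos"],s["orientation"][:,1],s["ft_force"])
E
```

```text
6.55
(223, 113, 72.2, 313.5)
(223, 89, 77.4, 316.2)
(223, 74, 80.7, 317.7)
(141, 113, 66.8, 51.8)
(141, 89, 71.7, 48.8)
(141, 74, 74.9, 47.1)
(356, 113, 76.7, 143.0)
(356, 89, 74.8, 140.7)
(356, 74, 73.7, 139.1)
(78, 113, 73.6, 222.3)
(78, 89, 71.8, 224.9)
(78, 74, 70.7, 226.5)
6.6
(224, 113, 72.4, 316.1)
(224, 89, 77.7, 318.7)
(224, 74, 81.1, 320.2)
(133, 113, 66.9, 54.6)
(133, 89, 71.7, 51.5)
(133, 74, 74.7, 49.7)
(79, 113, 72.4, 226.3)
(79, 89, 70.7, 229.1)
(79, 74, 69.8, 231.0)
(353, 113, 76.9, 145.9)
(353, 89, 74.9, 143.7)
(353, 74, 73.6, 142.2)
[564.18303666 -91.3062638  186.37777881] [0.95165522 0.3071031  0.00632713] [ 0.4447165  -0.33667141  1.2124714 ]
```

View pics/after.png

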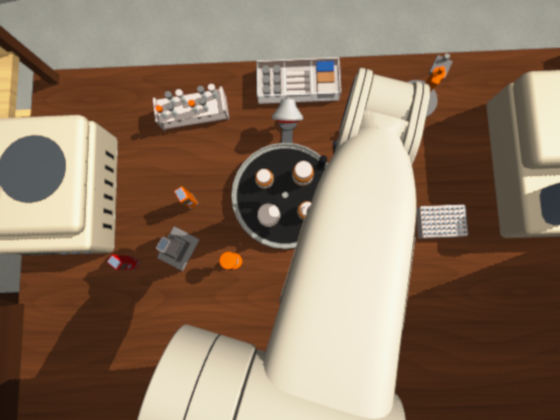

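The top view shows the table turning at about 0.92 rad/s, with the tall cap now at about (304,172) and the bottles in place. Next, over to the thermometer.

Request:
play_rows --rows '[[[-0.09, 0.3, 0], [0, 0, 0.06], 0], [[-0.19, 0.6, 0], [0, 0, 0.13], 0], [[-0.28, 0.9, 0], [0, 0, 0.19], 0]]'

```text
t: 6.95
eef_pos: [533.5, 0.1, 180.7]
orientation: [[-0.447, 0.895, -0.001], [0.895, 0.447, 0.0], [0.0, -0.001, -1.0]]
ft_force: [0.2, -0.3, 0.1]
grip_width: 0.995
grasp_force: 0.0
```

Request:
play_rows --rows '[[[-0.09, 0.3, 0], [0, 0, 0.06], 0], [[-0.19, 0.6, 0], [0, 0, 0.13], 0], [[-0.28, 0.9, 0], [0, 0, 0.19], 0]]'

```text
t: 7.25
eef_pos: [505.4, 90.3, 180.8]
orientation: [[-0.575, 0.818, -0.001], [0.818, 0.575, -0.0], [0.0, -0.001, -1.0]]
ft_force: [-0.2, 0.9, -0.6]
grip_width: 1.0
grasp_force: 0.0
```

Request:
play_rows --rows '[[[-0.09, 0.3, 0], [0, 0, 0.06], 0], [[-0.19, 0.6, 0], [0, 0, 0.13], 0], [[-0.28, 0.9, 0], [0, 0, 0.19], 0]]'

```text
t: 7.55
eef_pos: [477.5, 180.3, 180.8]
orientation: [[-0.69, 0.723, -0.001], [0.723, 0.69, -0.0], [0.0, -0.001, -1.0]]
ft_force: [0.2, -0.2, 0.6]
grip_width: 1.001
grasp_force: 0.0
```

Request:
play_rows --rows '[[[-0.09, 0.3, 0], [0, 0, 0.06], 0], [[-0.19, 0.6, 0], [0, 0, 0.13], 0], [[-0.28, 0.9, 0], [0, 0, 0.19], 0]]'

```text
t: 7.85
eef_pos: [449.5, 270.3, 180.8]
orientation: [[-0.79, 0.613, -0.001], [0.613, 0.79, -0.0], [0.0, -0.001, -1.0]]
ft_force: [0.5, -0.1, -0.4]
grip_width: 0.999
grasp_force: 0.0
```

Request:
play_rows --rows '[[[-0.1, 0.3, 0], [0, 0, 0.06], 0], [[-0.2, 0.55, 0], [0, 0, 0.13], 0], [[-0.28, 0.8, 0], [0, 0, 0.19], 0], [[-0.29, 0.87, 0], [0, 0, 0.2], 0], [[-0.29, 0.87, 0], [0, 0, 0.2], 0]]'

```text
t: 8.35
eef_pos: [421.0, 356.8, 180.7]
orientation: [[-0.876, 0.482, -0.001], [0.482, 0.876, -0.001], [0.0, -0.001, -1.0]]
ft_force: [0.5, 0.2, -0.2]
grip_width: 1.004
grasp_force: 0.0
```

```bash
python3 - <<'E'
from h import *
s=bot.state(); print(s["t"],s["eef_pos"],np.degrees(np.arctan2(s["orientation"][1,1],s["orientation"][0,1])))
print((421.5-s["eef_pos"][0])/100,(356.4-s["eef_pos"][1])/100,(80-s["eef_pos"][2])/100)
t,o,im=blobs("top"); print(t,*[x for x in o if x[1]==113],sep="\n")
im=bot.snapshot("side")[:,:,::-1]
cv2.imwrite("pics/pre.png",cv2.resize(im[80:240,220:420],(750,600),interpolation=cv2.INTER_CUBIC))
E
```

```text
8.35 [421.00193062 356.78444367 180.72235639] 61.204099302463035
0.004980693797672302 -0.003844436676436089 -1.007223563869042
8.35
(136, 113, 72.3, 322.8)
(224, 113, 73.3, 49.9)
(402, 113, 76.6, 231.5)
(135, 113, 72.3, 148.8)
```

View pics/pre.png

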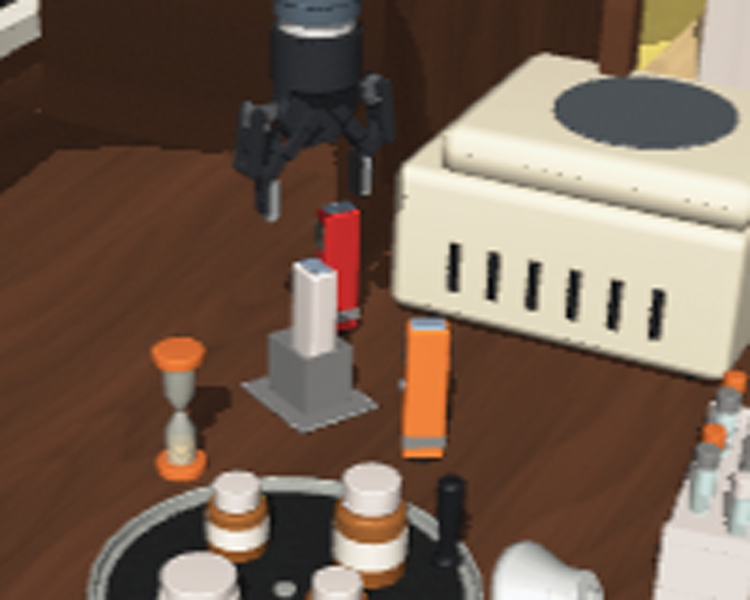

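The gripper sits square over the white stick, which is at (313,305) in this crop; the red one behind it is clear. Descend and grip.

Request:
play_rows --rows '[[[0, 0, -0.25], [0, 0, 0], 0], [[0, 0, -0.5], [0, 0, 0], 0], [[0, 0, -0.75], [0, 0, 0], 0], [[0, 0, -0.92], [0, 0, 0], 0], [[0, 0, -1], [0, 0, 0], 0], [[0, 0, -1], [0, 0, 0], 0]]'

```text
t: 9.05
eef_pos: [421.5, 355.3, 80.6]
orientation: [[-0.875, 0.483, -0.001], [0.483, 0.875, -0.001], [0.001, -0.002, -1.0]]
ft_force: [-0.4, 0.4, 0.4]
grip_width: 1.002
grasp_force: 0.0
```

Request:
play_rows --newtons 40 --rows '[[[0, 0, 0], [0, 0, 0], 0.5], [[0, 0, 0], [0, 0, 0], 0.7], [[0, 0, 0], [0, 0, 0], 1], [[0, 0, 0], [0, 0, 0], 1], [[0, 0, 0], [0, 0, 0], 1], [[0, 0, 0], [0, 0, 0], 1]]'

```text
t: 9.65
eef_pos: [421.8, 356.7, 81.8]
orientation: [[-0.876, 0.482, 0.001], [0.482, 0.876, 0.001], [-0.001, 0.001, -1.0]]
ft_force: [0.2, 0.9, 4.3]
grip_width: 0.302
grasp_force: 41.0
```

```bash
python3 - <<'E'
from h import *
s=bot.state(); print(s["t"],s["eef_pos"],s["grip_width"],s["grasp_force"])
t,o,im=blobs("top"); print(t,*[x for x in o if x[1]==113],sep="\n")
E
```

```text
9.65 [421.83804274 356.71876962  81.82827564] 0.3019676516596275 40.96479535102844
9.65
(140, 113, 72.1, 35.4)
(399, 113, 67.2, 299.7)
(222, 113, 71.8, 118.5)
(133, 113, 72.0, 214.6)
```

Request:
play_rows --rows '[[[0, 0, 0.1], [0, 0, 0], 1], [[0, 0, 0.3], [0, 0, 0], 1], [[0, 0, 0.55], [0, 0, 0], 1], [[0, 0, 0.8], [0, 0, 0], 1]]'

```text
t: 10.1
eef_pos: [420.9, 356.0, 162.2]
orientation: [[-0.876, 0.482, -0.001], [0.482, 0.876, -0.001], [0.001, -0.001, -1.0]]
ft_force: [-0.1, -0.6, -1.6]
grip_width: 0.3
grasp_force: 40.3
```

Request:
play_rows --rows '[[[0, 0, 0.25], [0, 0, 0], 1], [[0, 0, 0.45], [0, 0, 0], 1], [[0, 0, 0.58], [0, 0, 0], 1], [[0.1, -0.2, 0.64], [0, 0, 0], 1], [[0.2, -0.5, 0.64], [0, 0, 0], 1], [[0.3, -0.8, 0.64], [0, 0, 0], 1]]'

```text
t: 10.7
eef_pos: [451.2, 275.6, 225.7]
orientation: [[-0.877, 0.481, -0.0], [0.481, 0.877, -0.0], [0.0, -0.001, -1.0]]
ft_force: [1.3, 0.3, -1.7]
grip_width: 0.301
grasp_force: 40.3
```

Request:
play_rows --rows '[[[0.1, -0.3, 0], [0, 0, 0], 1], [[0.2, -0.55, 0], [0, 0, 0], 1], [[0.25, -0.7, 0], [0, 0, 0], 1], [[0.25, -0.75, 0], [0, 0, 0], 1], [[0.25, -0.75, 0], [0, 0, 0], 1]]'

```text
t: 11.2
eef_pos: [476.2, 200.9, 225.4]
orientation: [[-0.876, 0.483, -0.001], [0.483, 0.876, -0.0], [0.0, -0.0, -1.0]]
ft_force: [-0.4, 0.9, -1.1]
grip_width: 0.301
grasp_force: 40.4
```

```bash
python3 - <<'E'
from h import *
for i in range(3):
    t,o,im=blobs("top"); print(t,*[x for x in o if x[1]==113])
s=bot.state(); print(s["t"],s["eef_pos"],s["grip_width"],s["grasp_force"],s["orientation"][:,2])
im=bot.snapshot("side")[:,:,::-1]
cv2.imwrite("pics/held.png",cv2.resize(im[80:290,210:490],(800,600),interpolation=cv2.INTER_CUBIC))
E
```

```text
11.2 (400, 113, 62.6, 29.2) (133, 113, 66.9, 294.4) (133, 113, 76.9, 116.8) (222, 113, 70.5, 199.7)
11.25 (395, 113, 62.8, 32.0) (135, 113, 66.9, 297.2) (134, 113, 77.1, 119.4) (220, 113, 70.7, 202.4)
11.3 (397, 113, 62.9, 35.1) (136, 113, 66.5, 299.7) (133, 113, 76.8, 122.0) (219, 113, 70.6, 205.5)
11.35 [476.07926621 202.05317416 225.36291008] 0.3022508338906186 40.37251532077789 [-1.69929748e-04  1.24183830e-04 -9.99999978e-01]
```

View pics/held.png

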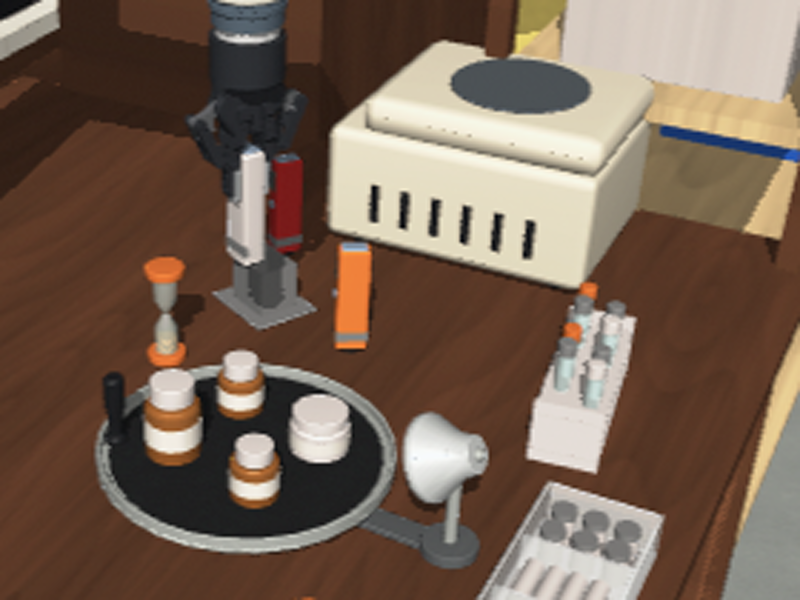

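```bash
cat > trk.py <<'E'
from h import *
from scipy.optimize import least_squares
D=np.array([(6.55,313.5,72.2),(6.6,316.1,72.4),(8.35,409.9,73.3),(9.65,478.5,71.8),(11.2,559.7,70.5),(11.25,562.4,70.7),(11.3,565.5,70.6)])
C0=np.array([556.5,47.3]); T,A=D[:,0],np.radians(D[:,1]); XY=C0+D[:,2:]*np.c_[np.cos(A),np.sin(A)]
def ang(p,t): d=t-9; return p[0]+p[1]*d-p[2]*d*d/2
def pos(p,t):
    t=np.asarray(t,float);a=ang(p,t); return p[4:6]+p[3]*np.stack([np.cos(a),np.sin(a)],-1)
def fit(extra=()):
    t=np.r_[T,[e[0] for e in extra]]; q=np.vstack([XY]+[e[1] for e in extra])
    f=lambda p: np.r_[(pos(p,t)-q).ravel(), (p[2]-.0165)/.004,(p[3]-73)/2,(p[4:6]-[556.8,47.4])/1.5]
    return least_squares(f,[np.radians(444),.92,.016,72,*C0])
def plan(p,t0,n,base,S=None,tr=None,off=(0,0)):
    b=np.array(base,float)
    for k in n:
        print("call t0=%.2f base"%t0,b.round(1)); ts=t0+.1*np.arange(1,k+1); out=[]
        for t in ts:
            if S is not None and t<tr-1e-6:
                h=tr-t00; s=(t-t00)/h; P1=pos(p,tr); V=(pos(p,tr+.01)-pos(p,tr-.01))/.02
                x=(2*s**3-3*s*s+1)*np.array(S)+(3*s*s-2*s**3)*P1+(s**3-s*s)*h*V
            else: x=pos(p,t)
            out.append(((x-np.array(off)-b)/100).round(2))
        print(" ".join("[%.2f,%.2f]"%tuple(o) for o in out)); b=b+100*out[-1]; t0=ts[-1]
t00=None
E
python3 - <<'E'
import trk; from trk import *
r=fit(); p=r.x; print(p.round(4), (r.fun[:14]).round(1), "w now",p[1]-p[2]*2.4)
print("lens side ray",ray("side",(210+245*.35,80+257*.35),148))
t=bot.state()["t"]; print(t); trk.t00=t
S=[476.2,201.2]; plan(p,t,[12,12]+[12]*7,S,S,t+2.4)
E
```

```text
[7.771000e+00 9.274000e-01 1.570000e-02 7.196380e+01 5.577169e+02
 4.784380e+01] [ 0.  -0.3  0.1 -0.  -0.2  0.  -0.1  0.  -0.  -0.3  0.1 -0.1 -0.2  0.4] w now 0.8898357516663564
lens side ray [470.97754786 208.58777837]
11.4
call t0=11.40 base [476.2 201.2]
[0.01,-0.01] [0.02,-0.05] [0.05,-0.10] [0.09,-0.17] [0.14,-0.26] [0.19,-0.36] [0.25,-0.47] [0.32,-0.59] [0.39,-0.71] [0.47,-0.84] [0.55,-0.97] [0.63,-1.11]
call t0=12.60 base [539.2  90.2]
[0.08,-0.13] [0.16,-0.25] [0.25,-0.37] [0.33,-0.48] [0.40,-0.58] [0.48,-0.67] [0.55,-0.74] [0.62,-0.79] [0.68,-0.82] [0.73,-0.84] [0.77,-0.82] [0.81,-0.78]
call t0=13.80 base [620.2  12.2]
[0.03,0.05] [0.05,0.11] [0.07,0.17] [0.08,0.22] [0.09,0.28] [0.09,0.35] [0.09,0.41] [0.09,0.47] [0.07,0.53] [0.06,0.58] [0.04,0.64] [0.01,0.69]
call t0=15.00 base [621.2  81.2]
[-0.03,0.06] [-0.06,0.10] [-0.10,0.15] [-0.14,0.19] [-0.19,0.23] [-0.24,0.27] [-0.29,0.30] [-0.34,0.32] [-0.39,0.34] [-0.45,0.36] [-0.51,0.37] [-0.57,0.38]
call t0=16.20 base [564.2 119.2]
[-0.06,0.01] [-0.11,0.00] [-0.17,-0.00] [-0.23,-0.01] [-0.28,-0.03] [-0.34,-0.05] [-0.39,-0.07] [-0.44,-0.10] [-0.49,-0.13] [-0.54,-0.17] [-0.58,-0.21] [-0.62,-0.25]
call t0=17.40 base [502.2  94.2]
[-0.03,-0.05] [-0.06,-0.09] [-0.09,-0.14] [-0.11,-0.20] [-0.13,-0.25] [-0.15,-0.30] [-0.16,-0.36] [-0.16,-0.41] [-0.16,-0.47] [-0.16,-0.53] [-0.15,-0.58] [-0.14,-0.64]
call t0=18.60 base [488.2  30.2]
[0.01,-0.05] [0.03,-0.10] [0.06,-0.15] [0.08,-0.20] [0.11,-0.25] [0.15,-0.29] [0.19,-0.33] [0.23,-0.37] [0.27,-0.40] [0.31,-0.43] [0.36,-0.46] [0.41,-0.48]
call t0=19.80 base [529.2 -17.8]
[0.05,-0.02] [0.10,-0.04] [0.16,-0.05] [0.21,-0.06] [0.27,-0.06] [0.32,-0.06] [0.37,-0.06] [0.43,-0.05] [0.48,-0.04] [0.53,-0.02] [0.58,-0.00] [0.63,0.02]
call t0=21.00 base [592.2 -15.8]
[0.04,0.03] [0.09,0.06] [0.13,0.09] [0.17,0.13] [0.20,0.17] [0.23,0.21] [0.26,0.25] [0.29,0.30] [0.31,0.34] [0.33,0.39] [0.35,0.44] [0.36,0.49]
```

```bash
python3 - <<'E'
from h import *
im=cv2.imread("pics/held.png"); x=np.array([1,0])
ux=np.array([-.876,.482]);uy=np.array([.482,.876]);P=np.array([476.2,201.2])
crop=im[130:290,200:320].copy(); crop=cv2.resize(crop,(600,800))[:600+200]
for z in(148,280):
  for a,b in((18,13),(18,-13),(-18,-13),(-18,13)):
    q=P+a*ux+b*uy; u=proj("side",[*q,z]); c=((u-[210,80]+.5)/.35-.5-[200,130])*5
    cv2.circle(crop,tuple(int(v) for v in c),5,(0,255,0) if z==148 else (255,0,255),-1)
cv2.imwrite("pics/lens.png",cv2.resize(crop,(450,600)))
E
```

```text
(no output)
```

View pics/lens.png

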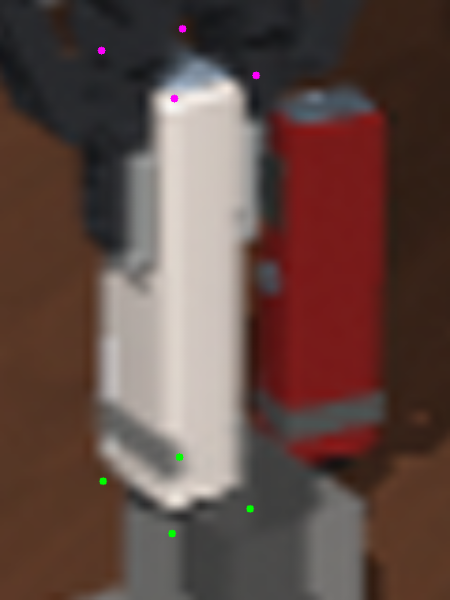

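The held bar's top matches the prediction (near corner at (172,98)). It hangs upright and the lower end is chamfered, with the dark lens under it at about (172,515). Now the rendezvous and the first tracking stretch.

Request:
play_rows --rows '[[[0.01, -0.01, 0], [0, 0, 0], 1], [[0.02, -0.05, 0], [0, 0, 0], 1], [[0.05, -0.1, 0], [0, 0, 0], 1], [[0.09, -0.17, 0], [0, 0, 0], 1], [[0.14, -0.26, 0], [0, 0, 0], 1], [[0.19, -0.36, 0], [0, 0, 0], 1], [[0.25, -0.47, 0], [0, 0, 0], 1], [[0.32, -0.59, 0], [0, 0, 0], 1], [[0.39, -0.71, 0], [0, 0, 0], 1], [[0.47, -0.84, 0], [0, 0, 0], 1], [[0.55, -0.97, 0], [0, 0, 0], 1]]'

```text
t: 12.5
eef_pos: [532.2, 103.1, 225.3]
orientation: [[-0.876, 0.482, 0.0], [0.482, 0.876, -0.0], [-0.0, 0.0, -1.0]]
ft_force: [-0.6, 0.5, -1.4]
grip_width: 0.298
grasp_force: 40.3
```

Request:
play_rows --rows '[[[0.08, -0.14, 0], [0, 0, 0], 1], [[0.16, -0.27, 0], [0, 0, 0], 1], [[0.24, -0.39, 0], [0, 0, 0], 1], [[0.33, -0.51, 0], [0, 0, 0], 1], [[0.41, -0.62, 0], [0, 0, 0], 1], [[0.48, -0.72, 0], [0, 0, 0], 1], [[0.56, -0.81, 0], [0, 0, 0], 1], [[0.63, -0.88, 0], [0, 0, 0], 1], [[0.7, -0.93, 0], [0, 0, 0], 1], [[0.76, -0.96, 0], [0, 0, 0], 1], [[0.81, -0.98, 0], [0, 0, 0], 1], [[0.85, -0.96, 0], [0, 0, 0], 1]]'

```text
t: 13.7
eef_pos: [616.9, 8.2, 225.2]
orientation: [[-0.876, 0.482, -0.0], [0.482, 0.876, -0.0], [0.0, -0.0, -1.0]]
ft_force: [0.1, -0.0, -1.3]
grip_width: 0.301
grasp_force: 40.3
```

Request:
play_rows --rows '[[[0.04, 0.04, 0], [0, 0, 0], 1]]'

```text
t: 13.8
eef_pos: [620.7, 12.6, 225.3]
orientation: [[-0.876, 0.482, -0.0], [0.482, 0.876, 0.0], [0.0, 0.0, -1.0]]
ft_force: [0.2, -0.3, -1.8]
grip_width: 0.298
grasp_force: 40.3
```

Request:
play_rows --rows '[[[0.03, 0.05, 0], [0, 0, 0], 1], [[0.05, 0.11, 0], [0, 0, 0], 1], [[0.07, 0.17, 0], [0, 0, 0], 1], [[0.08, 0.22, 0], [0, 0, 0], 1], [[0.09, 0.28, 0], [0, 0, 0], 1], [[0.09, 0.35, 0], [0, 0, 0], 1]]'

```text
t: 14.4
eef_pos: [629.5, 47.9, 225.3]
orientation: [[-0.876, 0.482, 0.0], [0.482, 0.876, -0.0], [-0.0, -0.0, -1.0]]
ft_force: [-0.8, 0.2, -1.9]
grip_width: 0.297
grasp_force: 40.3
```

```bash
python3 - <<'E'
from trk import *
s=bot.state(); r=fit(); t0=s["t"]; print(t0,s["eef_pos"],"pred",pos(r.x,t0))
im=bot.snapshot("side")[:,:,::-1]; cv2.imwrite("pics/track.png",cv2.resize(im[110:260,230:380],(600,600),interpolation=cv2.INTER_CUBIC))
E
```

```text
14.4 [629.50593051  47.88078874 225.26745509] pred [629.67186736  46.72090423]
```

View pics/track.png

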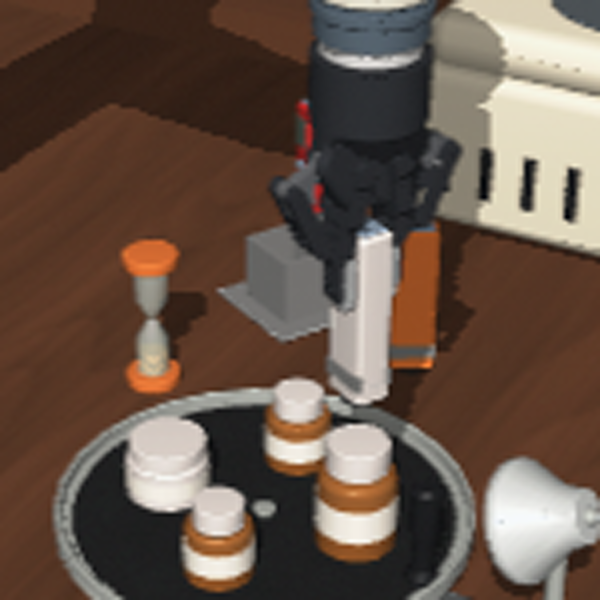

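The stick hangs above the tall cap: cap top at (358,440) in the crop, lens end at (358,398). Check the cap fix and plan the rest.

```bash
python3 - <<'E'
from trk import *
q=ray("side",(230+358.5/4-.5,110+440.5/4-.5),113); r=fit(); print("cap seen",q,"pred",pos(r.x,14.4))
r2=fit([(14.4,q)]); print(r.x.round(4),r2.x.round(4)); t=bot.state()["t"]; print(t)
plan(r.x,t,[12]*7,(629.4,47.4)); print(pos(r2.x,20)-pos(r.x,20))
E
```

```text
cap seen [628.55969466  48.79386641] pred [629.67186736  46.72090423]
[7.771000e+00 9.274000e-01 1.570000e-02 7.196380e+01 5.577169e+02
 4.784380e+01] [7.768200e+00 9.281000e-01 1.390000e-02 7.183170e+01 5.575075e+02
 4.792220e+01]
14.45
call t0=14.45 base [629.4  47.4]
[-0.00,0.08] [-0.01,0.14] [-0.02,0.20] [-0.04,0.26] [-0.07,0.31] [-0.10,0.37] [-0.13,0.42] [-0.16,0.47] [-0.20,0.51] [-0.25,0.55] [-0.29,0.59] [-0.34,0.62]
call t0=15.65 base [595.4 109.4]
[-0.06,0.03] [-0.11,0.05] [-0.16,0.07] [-0.22,0.09] [-0.28,0.10] [-0.34,0.10] [-0.40,0.10] [-0.45,0.10] [-0.51,0.09] [-0.57,0.08] [-0.62,0.06] [-0.68,0.04]
call t0=16.85 base [527.4 113.4]
[-0.05,-0.03] [-0.10,-0.06] [-0.14,-0.09] [-0.19,-0.13] [-0.23,-0.17] [-0.27,-0.21] [-0.30,-0.26] [-0.33,-0.31] [-0.35,-0.36] [-0.37,-0.41] [-0.39,-0.47] [-0.40,-0.52]
call t0=18.05 base [487.4  61.4]
[-0.01,-0.06] [-0.02,-0.12] [-0.02,-0.17] [-0.01,-0.23] [-0.00,-0.28] [0.01,-0.34] [0.03,-0.39] [0.05,-0.44] [0.08,-0.49] [0.11,-0.54] [0.14,-0.58] [0.17,-0.62]
call t0=19.25 base [504.4  -0.6]
[0.04,-0.04] [0.09,-0.08] [0.13,-0.11] [0.18,-0.14] [0.22,-0.17] [0.27,-0.19] [0.33,-0.20] [0.38,-0.22] [0.43,-0.23] [0.49,-0.23] [0.54,-0.24] [0.59,-0.23]
call t0=20.45 base [563.4 -23.6]
[0.06,0.00] [0.11,0.01] [0.16,0.03] [0.21,0.05] [0.26,0.07] [0.31,0.09] [0.35,0.12] [0.39,0.15] [0.43,0.19] [0.47,0.23] [0.51,0.27] [0.54,0.31]
call t0=21.65 base [617.4   7.4]
[0.03,0.04] [0.05,0.09] [0.07,0.14] [0.09,0.19] [0.10,0.24] [0.11,0.29] [0.12,0.34] [0.12,0.39] [0.12,0.44] [0.12,0.49] [0.11,0.54] [0.10,0.59]
[ 7.560362   -1.35236685]
```

Agreement within 2 mm. Track on, then check again.

Request:
play_rows --rows '[[[0, 0.08, 0], [0, 0, 0], 1], [[-0.01, 0.14, 0], [0, 0, 0], 1], [[-0.02, 0.2, 0], [0, 0, 0], 1], [[-0.04, 0.26, 0], [0, 0, 0], 1], [[-0.07, 0.32, 0], [0, 0, 0], 1], [[-0.1, 0.37, 0], [0, 0, 0], 1], [[-0.13, 0.42, 0], [0, 0, 0], 1], [[-0.16, 0.47, 0], [0, 0, 0], 1], [[-0.2, 0.51, 0], [0, 0, 0], 1], [[-0.25, 0.55, 0], [0, 0, 0], 1], [[-0.29, 0.59, 0], [0, 0, 0], 1], [[-0.34, 0.62, 0], [0, 0, 0], 1]]'

```text
t: 15.65
eef_pos: [595.1, 109.7, 225.3]
orientation: [[-0.876, 0.482, 0.0], [0.482, 0.876, -0.0], [-0.0, 0.0, -1.0]]
ft_force: [-0.8, -0.2, -1.9]
grip_width: 0.3
grasp_force: 40.3
```

Request:
play_rows --rows '[[[-0.06, 0.03, 0], [0, 0, 0], 1], [[-0.11, 0.05, 0], [0, 0, 0], 1], [[-0.17, 0.07, 0], [0, 0, 0], 1], [[-0.22, 0.09, 0], [0, 0, 0], 1], [[-0.28, 0.1, 0], [0, 0, 0], 1], [[-0.34, 0.1, 0], [0, 0, 0], 1], [[-0.4, 0.1, 0], [0, 0, 0], 1], [[-0.45, 0.1, 0], [0, 0, 0], 1], [[-0.51, 0.09, 0], [0, 0, 0], 1], [[-0.57, 0.08, 0], [0, 0, 0], 1], [[-0.62, 0.06, 0], [0, 0, 0], 1], [[-0.68, 0.04, 0], [0, 0, 0], 1]]'

```text
t: 16.85
eef_pos: [527.1, 113.1, 225.3]
orientation: [[-0.876, 0.482, 0.0], [0.482, 0.876, -0.0], [-0.0, -0.0, -1.0]]
ft_force: [0.2, -1.1, -1.4]
grip_width: 0.302
grasp_force: 40.3
```

```bash
python3 - <<'E'
from trk import *
r=fit(); p=r.x; t,o,im=blobs("top"); cv2.imwrite("pics/t17.png",im)
print(t,"eef",bot.state()["eef_pos"],"pred ang",np.degrees(ang(p,t))%360)
g=cv2.cvtColor(np.ascontiguousarray(im),cv2.COLOR_BGR2HSV); m=((g[...,2]>130)&(g[...,1]<60)).astype(np.uint8)
k,l,s,cc=cv2.connectedComponentsWithStats(m)
for i in range(1,k):
    if 60<s[i,4]<900:
        for nm,z in(("low",89),("jar",74),("tall",113)):
            d=ray("top",cc[i],z)-p[4:6]; R=np.hypot(*d)
            if 60<R<85:
                a=np.degrees(np.arctan2(d[1],d[0])); print(nm,s[i,4],R.round(1),"tall angle if",[(a-f)%360 for f in dict(low=(-86.1,96.7),jar=(-173.5,),tall=(0,))[nm]])
E
```

```text
16.85 eef [526.23542805 112.96993658 225.42926881] pred ang 114.72463691401788
low 386 71.1 tall angle if [np.float64(26.541894955714923), np.float64(203.74189495571494)]
jar 386 73.7 tall angle if [np.float64(116.01045423444896)]
tall 386 67.2 tall angle if [np.float64(296.81246289773287)]
low 134 71.2 tall angle if [np.float64(300.40403188157404), np.float64(117.60403188157409)]
jar 134 69.8 tall angle if [np.float64(29.143801458542356)]
tall 134 73.7 tall angle if [np.float64(212.27376018069657)]
```

```bash
python3 - <<'E'
from trk import *
p=fit().x; a=np.radians(116.6); q=p[4:6]+p[3]*np.array([np.cos(a),np.sin(a)])
p=fit([(16.85,q),(14.4,np.array([628.9,48.]))]).x; print(p.round(4),np.degrees(ang(p,16.85))%360)
plan(p,bot.state()["t"],[12]*5,(527.2,113.2))
E
```

```text
[7.769600e+00 9.279000e-01 1.470000e-02 7.187010e+01 5.575859e+02
 4.790600e+01] 116.55200898789349
call t0=16.90 base [527.2 113.2]
[-0.09,-0.05] [-0.14,-0.09] [-0.18,-0.13] [-0.23,-0.17] [-0.26,-0.21] [-0.30,-0.26] [-0.33,-0.31] [-0.35,-0.36] [-0.37,-0.41] [-0.39,-0.47] [-0.40,-0.52] [-0.41,-0.58]
call t0=18.10 base [486.2  55.2]
[-0.00,-0.06] [-0.00,-0.11] [0.00,-0.17] [0.01,-0.22] [0.03,-0.28] [0.04,-0.33] [0.07,-0.38] [0.09,-0.43] [0.12,-0.48] [0.16,-0.53] [0.19,-0.57] [0.23,-0.61]
call t0=19.30 base [509.2  -5.8]
[0.05,-0.03] [0.09,-0.07] [0.14,-0.09] [0.19,-0.12] [0.24,-0.14] [0.29,-0.16] [0.35,-0.17] [0.40,-0.18] [0.46,-0.18] [0.51,-0.18] [0.57,-0.18] [0.62,-0.17]
call t0=20.50 base [571.2 -22.8]
[0.05,0.01] [0.10,0.03] [0.15,0.05] [0.20,0.07] [0.25,0.10] [0.29,0.13] [0.34,0.17] [0.38,0.20] [0.41,0.24] [0.44,0.28] [0.47,0.33] [0.50,0.37]
call t0=21.70 base [621.2  14.2]
[0.02,0.05] [0.04,0.10] [0.06,0.15] [0.07,0.20] [0.08,0.26] [0.08,0.31] [0.08,0.36] [0.08,0.41] [0.07,0.47] [0.06,0.52] [0.04,0.57] [0.03,0.62]
```

Request:
play_rows --rows '[[[-0.09, -0.05, 0], [0, 0, 0], 1], [[-0.14, -0.09, 0], [0, 0, 0], 1], [[-0.18, -0.13, 0], [0, 0, 0], 1], [[-0.23, -0.17, 0], [0, 0, 0], 1], [[-0.26, -0.21, 0], [0, 0, 0], 1], [[-0.3, -0.26, 0], [0, 0, 0], 1], [[-0.33, -0.31, 0], [0, 0, 0], 1], [[-0.35, -0.36, 0], [0, 0, 0], 1], [[-0.37, -0.41, 0], [0, 0, 0], 1], [[-0.39, -0.47, 0], [0, 0, 0], 1], [[-0.4, -0.52, 0], [0, 0, 0], 1], [[-0.41, -0.58, 0], [0, 0, 0], 1]]'

```text
t: 18.1
eef_pos: [486.4, 54.9, 225.3]
orientation: [[-0.876, 0.482, 0.0], [0.482, 0.876, 0.0], [-0.0, 0.0, -1.0]]
ft_force: [-0.2, 1.1, -1.5]
grip_width: 0.299
grasp_force: 40.3
```

Request:
play_rows --rows '[[[0, -0.06, 0], [0, 0, 0], 1], [[0, -0.11, 0], [0, 0, 0], 1], [[0, -0.17, 0], [0, 0, 0], 1], [[0.01, -0.22, 0], [0, 0, 0], 1], [[0.03, -0.28, 0], [0, 0, 0], 1], [[0.04, -0.33, 0], [0, 0, 0], 1], [[0.07, -0.38, 0], [0, 0, 0], 1], [[0.09, -0.43, 0], [0, 0, 0], 1], [[0.12, -0.48, 0], [0, 0, 0], 1], [[0.16, -0.53, 0], [0, 0, 0], 1], [[0.19, -0.57, 0], [0, 0, 0], 1], [[0.23, -0.61, 0], [0, 0, 0], 1]]'

```text
t: 19.3
eef_pos: [509.7, -6.0, 225.2]
orientation: [[-0.876, 0.482, -0.0], [0.482, 0.876, 0.0], [0.0, -0.0, -1.0]]
ft_force: [-0.6, -0.7, -1.8]
grip_width: 0.296
grasp_force: 40.3
```

Request:
play_rows --rows '[[[0.05, -0.03, 0], [0, 0, 0], 1], [[0.09, -0.07, 0], [0, 0, 0], 1], [[0.14, -0.09, 0], [0, 0, 0], 1], [[0.19, -0.12, 0], [0, 0, 0], 1], [[0.24, -0.14, 0], [0, 0, 0], 1], [[0.29, -0.16, 0], [0, 0, 0], 1], [[0.35, -0.17, 0], [0, 0, 0], 1], [[0.4, -0.18, 0], [0, 0, 0], 1], [[0.46, -0.18, 0], [0, 0, 0], 1], [[0.51, -0.18, 0], [0, 0, 0], 1], [[0.57, -0.18, 0], [0, 0, 0], 1], [[0.62, -0.17, 0], [0, 0, 0], 1]]'

```text
t: 20.5
eef_pos: [572.0, -22.6, 225.2]
orientation: [[-0.876, 0.482, -0.0], [0.482, 0.876, -0.0], [0.0, -0.0, -1.0]]
ft_force: [-0.4, 0.7, -0.5]
grip_width: 0.299
grasp_force: 40.3
```

Request:
play_rows --rows '[[[0.05, 0.01, 0], [0, 0, 0], 1], [[0.1, 0.03, 0], [0, 0, 0], 1], [[0.15, 0.05, 0], [0, 0, 0], 1], [[0.2, 0.07, 0], [0, 0, 0], 1], [[0.25, 0.1, 0], [0, 0, 0], 1], [[0.29, 0.13, 0], [0, 0, 0], 1], [[0.34, 0.17, 0], [0, 0, 0], 1], [[0.38, 0.2, 0], [0, 0, 0], 1], [[0.41, 0.24, 0], [0, 0, 0], 1], [[0.44, 0.28, 0], [0, 0, 0], 1], [[0.47, 0.33, 0], [0, 0, 0], 1], [[0.5, 0.37, 0], [0, 0, 0], 1]]'

```text
t: 21.7
eef_pos: [621.7, 14.8, 225.3]
orientation: [[-0.876, 0.482, 0.0], [0.482, 0.876, 0.0], [-0.0, 0.0, -1.0]]
ft_force: [0.1, 0.3, -1.3]
grip_width: 0.299
grasp_force: 40.3
```

```bash
python3 - <<'E'
from trk import *
s=bot.state(); C=np.array([557.6,47.9]); d=s["eef_pos"][:2]-C; print(s["t"],s["eef_pos"],"tool ang",np.degrees(np.arctan2(d[1],d[0]))%360,np.hypot(*d),s["orientation"][:2,1])
for cam in("top","side"):
    im=bot.snapshot(cam)[:,:,::-1]; g=cv2.cvtColor(np.ascontiguousarray(im),cv2.COLOR_BGR2HSV); m=((g[...,2]>130)&(g[...,1]<60)).astype(np.uint8)
    k,l,st,cc=cv2.connectedComponentsWithStats(m)
    for i in range(1,k):
        if cam=="top" and 60<st[i,4]<900:
            for nm,z in(("low",89),("jar",74)):
                d=ray("top",cc[i],z)-C; R=np.hypot(*d)
                if 60<R<85:
                    a=np.degrees(np.arctan2(d[1],d[0])); print(nm,st[i,4],R.round(1),[round((a-f)%360,1) for f in dict(low=(-86.1,96.7),jar=(-173.5,))[nm]])
cv2.imwrite("pics/side21.png",im)
E
```

```text
21.7 [621.67985725  14.82182498 225.33251288] tool ang 332.6971092471109 72.1137557416526 [0.48161641 0.87638213]
```

```bash
python3 - <<'E'
from trk import *
im=cv2.imread("pics/side21.png"); a=np.radians(332.7+.05*42.5); C=np.array([557.6,47.9]); q=C+71.9*np.array([np.cos(a),np.sin(a)])
u=proj("side",[*q,113]); print("pred px",u,"t now",bot.state()["t"])
g=cv2.cvtColor(im,cv2.COLOR_BGR2HSV); m=((g[...,2]>110)&(g[...,1]<60))
for v in range(int(u[1])-14,int(u[1])+12,2): print(v,"".join("#" if m[v,x] else "." for x in range(int(u[0])-24,int(u[0])+25)))
E
```

```text
pred px [311.98186917 224.85893323] t now 21.8
210 #####################...########.................
212 ...................####..#######.................
214 .....................###########.....######......
216 .....................#..##.####.......########...
218 #........................................########
220 #................#..........................#####
222 .................#################.............##
224 #................#################...............
226 #.................#################..............
228 ...................###############...............
230 ...................###############...............
232 ...................###############...............
234 .....................###########.................
```

The cap shows within about 3 mm of the prediction under the lens after 8 s of tracking. Returning the thermometer by the exact reverse shift (-200, +342 mm).

Request:
play_rows --rows '[[[-0.05, 0.08, 0], [0, 0, 0], 1], [[-0.15, 0.25, 0], [0, 0, 0], 1], [[-0.3, 0.5, 0], [0, 0, 0], 1], [[-0.5, 0.85, 0], [0, 0, 0], 1]]'

```text
t: 22.2
eef_pos: [570.4, 100.1, 225.1]
orientation: [[-0.876, 0.483, -0.0], [0.483, 0.876, 0.0], [0.0, -0.0, -1.0]]
ft_force: [0.7, 1.2, -1.2]
grip_width: 0.302
grasp_force: 40.4
```

Request:
play_rows --rows '[[[-0.17, 0.29, 0], [0, 0, 0], 1], [[-0.34, 0.58, 0], [0, 0, 0], 1], [[-0.5, 0.86, 0], [0, 0, 0], 1]]'

```text
t: 22.5
eef_pos: [519.3, 187.3, 225.7]
orientation: [[-0.877, 0.481, 0.0], [0.481, 0.877, 0.0], [-0.0, 0.0, -1.0]]
ft_force: [0.6, 0.2, -0.8]
grip_width: 0.3
grasp_force: 40.4
```

Request:
play_rows --rows '[[[-0.17, 0.29, 0], [0, 0, 0], 1], [[-0.34, 0.58, 0], [0, 0, 0], 1], [[-0.5, 0.86, 0], [0, 0, 0], 1]]'

```text
t: 22.8
eef_pos: [469.1, 273.1, 225.7]
orientation: [[-0.877, 0.481, 0.0], [0.481, 0.877, 0.0], [-0.0, 0.0, -1.0]]
ft_force: [0.4, 1.2, -1.0]
grip_width: 0.299
grasp_force: 40.4
```

Request:
play_rows --rows '[[[-0.15, 0.26, 0], [0, 0, 0], 1], [[-0.28, 0.48, 0], [0, 0, 0], 1], [[-0.38, 0.65, 0], [0, 0, 0], 1], [[-0.45, 0.77, 0], [0, 0, 0], 1], [[-0.49, 0.83, 0], [0, 0, 0], 1], [[-0.5, 0.85, 0], [0, 0, 0], 1], [[-0.5, 0.85, 0], [0, 0, 0], 1]]'

```text
t: 23.5
eef_pos: [421.4, 356.2, 225.3]
orientation: [[-0.876, 0.482, 0.0], [0.482, 0.876, -0.0], [-0.0, -0.0, -1.0]]
ft_force: [0.3, -0.8, -1.3]
grip_width: 0.299
grasp_force: 40.3
```

Request:
play_rows --rows '[[[0, 0, -0.1], [0, 0, 0], 1], [[0, 0, -0.25], [0, 0, 0], 1], [[0, 0, -0.45], [0, 0, 0], 1], [[0, 0, -0.6], [0, 0, 0], 1], [[0, 0, -0.7], [0, 0, 0], 1], [[0, 0, -0.78], [0, 0, 0], 1], [[0, 0, -0.86], [0, 0, 0], 1], [[0, 0, -0.94], [0, 0, 0], 1]]'

```text
t: 24.3
eef_pos: [421.8, 356.4, 131.0]
orientation: [[-0.876, 0.482, 0.001], [0.482, 0.876, 0.0], [-0.0, 0.001, -1.0]]
ft_force: [-0.4, -0.4, -1.3]
grip_width: 0.299
grasp_force: 40.3
```

Request:
play_rows --rows '[[[0, 0, -0.1], [0, 0, 0], 1], [[0, 0, -0.2], [0, 0, 0], 1], [[0, 0, -0.3], [0, 0, 0], 1], [[0, 0, -0.38], [0, 0, 0], 1], [[0, 0, -0.43], [0, 0, 0], 1], [[0, 0, -0.46], [0, 0, 0], 1], [[0, 0, -0.48], [0, 0, 0], 1], [[0, 0, -0.49], [0, 0, 0], 1], [[0, 0, -0.49], [0, 0, 0], 1]]'

```text
t: 25.2
eef_pos: [421.5, 356.4, 82.4]
orientation: [[-0.876, 0.482, 0.0], [0.482, 0.876, 0.0], [-0.0, 0.0, -1.0]]
ft_force: [-0.3, 0.3, -1.5]
grip_width: 0.303
grasp_force: 40.3
```

Request:
play_rows --rows '[[[0, 0, -0.005], [0, 0, 0], 1], [[0, 0, -0.01], [0, 0, 0], 1], [[0, 0, -0.01], [0, 0, 0], 1], [[0, 0, -0.01], [0, 0, 0], 1]]'

```text
t: 25.6
eef_pos: [421.7, 356.5, 81.8]
orientation: [[-0.876, 0.482, 0.001], [0.482, 0.876, 0.0], [-0.001, 0.001, -1.0]]
ft_force: [0.5, -0.3, 4.7]
grip_width: 0.302
grasp_force: 41.0
```

It's standing on the floor of the cup (load is now +4.7 N). Open and withdraw straight up.

Request:
play_rows --rows '[[[0, 0, 0], [0, 0, 0], 0.65], [[0, 0, 0], [0, 0, 0], 0.5], [[0, 0, 0], [0, 0, 0], 0.2], [[0, 0, 0], [0, 0, 0], 0], [[0, 0, 0], [0, 0, 0], 0], [[0, 0, 0], [0, 0, 0], 0]]'

```text
t: 26.2
eef_pos: [421.5, 356.3, 81.2]
orientation: [[-0.876, 0.482, -0.0], [0.482, 0.876, -0.0], [0.0, -0.0, -1.0]]
ft_force: [-0.8, 0.4, 1.2]
grip_width: 1.002
grasp_force: 0.0
```

Request:
play_rows --rows '[[[0, 0, 0.08], [0, 0, 0], 0], [[0, 0, 0.25], [0, 0, 0], 0], [[0, 0, 0.5], [0, 0, 0], 0], [[0, 0, 0.75], [0, 0, 0], 0], [[0, 0, 1], [0, 0, 0], 0]]'

```text
t: 26.7
eef_pos: [421.4, 356.3, 182.9]
orientation: [[-0.876, 0.482, 0.0], [0.482, 0.876, 0.0], [-0.0, 0.0, -1.0]]
ft_force: [0.6, -0.3, 0.1]
grip_width: 1.0
grasp_force: 0.0
```

Request:
play_rows --rows '[[[0, 0, 0.3], [0, 0, 0], 0], [[0, 0, 0.55], [0, 0, 0], 0], [[0, 0, 0.7], [0, 0, 0], 0], [[0, 0, 0.7], [0, 0, 0], 0], [[0, 0, 0.7], [0, 0, 0], 0]]'

```text
t: 27.2
eef_pos: [421.4, 356.3, 251.2]
orientation: [[-0.876, 0.482, 0.0], [0.482, 0.876, 0.0], [-0.0, 0.0, -1.0]]
ft_force: [1.0, -0.5, -0.5]
grip_width: 1.002
grasp_force: 0.0
```

```bash
python3 - <<'E'
from h import *
a=bot.snapshot("side")[:,:,::-1]; b=bot.snapshot("top")[:,:,::-1]
x=cv2.resize(a[100:300,200:400],(400,400)); y=cv2.resize(b[120:290,100:400],(400,227))
d=np.zeros((400,800,3),np.uint8); d[:,:400]=x; d[:227,400:]=y; cv2.imwrite("pics/final.png",d); print(bot.state()["t"],bot.state()["eef_pos"])
E
```

```text
27.3 [421.08387746 356.09148637 250.2515489 ]
```

View pics/final.png

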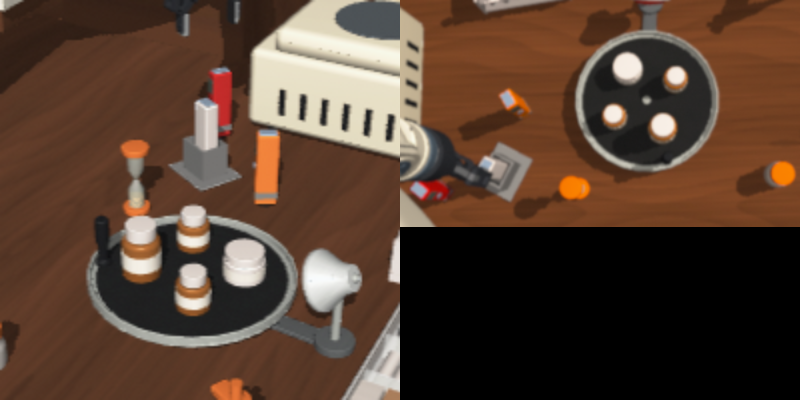

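The thermometer stands upright in its cup at (205,125) in the side crop. The gripper is clear above it, the bottles are upright on the turning table, and the other things are where they were.

```bash
python3 -c "
from bench import bot
print(bot.job_done())"
```

```text
the job is handed in; nothing more can be done
None
```

I handed the job in at about 27 s: the turntable was spun to about one turn in 6.7 s, the thermometer was held about 35 mm over the tall cap for 8 s as it went round, then set back upright in its cup and released; no result came back.

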